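# Index the probe slide and lay the straightedge to it

### The job

Push the probe carriage gently along its slide, knob end leading, until its spring index pin clicks into the hidden notch, and leave it there: the place is not marked, so feel for it, because a hard push drives the pin straight through. Then lay the straightedge flat on the table with a long edge flush against the rear end face of the low metal shoe on the carriage (the side nearer the robot), covering at least half of that face, without knocking the pin out of its notch, and let go. Leave the other things on the table where they are.

Things in the scene. Friction and masses are not known exactly. Their poses are not given: they have to be found in the camera images.
- rail: Fixed aluminium slide rail, 80 mm wide (its x), 384 mm long (its y) with its grey end plates, 30 mm high (end plates 46 mm high). Origin: centre of its underside, on the table. The carriage runs towards the rail's +y; its +x is the side away from the robot. Its yaw varies about 0 by up to 15 degrees.
- carriage (a joint): Position of the carriage along the rail's +y in m, 0 to 0.17; it starts at 0 to 0.04. It slides with 2.5 N of friction (a push of 3 to 4 N moves it) and stays where it is left. The hidden notch of its index pin lies at an unknown, unseen place between 0.08 and 0.15, different each time.
- index_pin (a joint): Height of the spring index pin and its knob in m: about 0 while it rides, -0.005 once clicked in. On dropping in it draws the carriage up to 8 mm ahead. Then the carriage holds: about 12 N starts it climbing out, 16 N over 5 mm more travel drives it through. If driven through, it can be pushed back into the notch the other way.
- index_knob (a point): Top centre of the pin's round steel knob (20 mm across) near the leading (+y) end of the carriage; it stands 74 mm above the table while riding and drops by 5 mm when the pin clicks in.
- push_handle (a point): Centre of the black handle block on the carriage: 60 mm (rail x) x 20 mm (rail y), from 44 to 86 mm above the table, axes parallel to the rail's. The carriage plate under it (90 x 110 mm, top 44 mm above the table) reaches 15 mm behind the handle's rear (-y) face and 75 mm ahead of its front face; the knob is 60 mm ahead of its centre.
- ref_face (a point): Centre of the rear reference face, 23 mm above the table: the flat -y end face of the shoe hanging beside the rail on the robot's side. Shoe: 80 mm along x, 70 along y, from 2 to 44 mm above the table. Axes parallel to the rail's; free space is at negative y. The rail's side is 45 mm (end plate 35 mm) away along +x, so the straightedge must overhang to -x.
- straightedge_grip (a point): Steel straightedge lying on the table: flat bar 160 mm (its x) x 50 mm (its y) x 6 mm, 0.25 to 0.5 kg, with a dark grip block in its middle, 30 mm (x) x 24 mm (y), from 6 to 32 mm above its underside. This point is the centre of the grip block, 19 mm above the underside; both long edges are 25 mm from it along the bar's y, either one may be used.
- attenuator: Bystander, to be left alone: turned steel attenuator standing upright, 44 mm across, 75 mm tall. Origin: centre of its underside.
- adapter_tin: Bystander, to be left alone: flat metal tin, 92 x 72 x 40 mm. Origin: centre of its underside.
- driver: Bystander, to be left alone: screwdriver lying on the left. Origin: on its axis.
- horn: Bystander, to be left alone: small brass horn antenna standing upright, 60 x 50 mm, 105 mm tall. Origin: centre of its underside.
- straightedge: The straightedge itself; origin: centre of its underside.
Not all that is in view belongs to the job. Leave any blue look-alike of the straightedge alone.

How it is judged:
By the outcome, as a careful person would: the job done as asked, in the order asked, and still so for the second after the job is handed in, with the robot touching nothing.
It also fails if it takes over 58 s, if anything falls off the work surface, if the arm or the gripper's body presses on something with over 40 N, if the wrist force passes 120 N, or if a joint passes its speed limit or range.

### The arm

A 6-joint arm with a two-finger parallel gripper is mounted at the origin on the work surface. World frame = base frame: x ahead of the robot, y to its left, z up, the work surface at z = 0. Lengths are in m, angles in rad, forces in N, time in s.
With the tool pointing down it reaches from about 0.25 to 0.775 m from the base axis. Payload 8.9 kg.
Tool frame: the origin (TCP) lies between the finger pads; the fingertips stand 8 mm ahead of it and the grasp point (between the pads) lies 11 mm behind it; z points along the fingers, y is the direction in which the jaws open and shut (so a half turn about z gives the same grasp; the last joint's range is limited). The gripper opens to 85 mm and grips with 20 to 120 N. Pads are 22 mm wide; open, the fingers measure 114 mm over their backs; the gripper's body (76 mm by 85 mm) begins 54 mm behind the grasp point. The pads swing forward as they close: fully open they stand 13 mm farther back than shut.
Start: joints at [1.186, 0.291, -0.153, 1.127, 0, 1.431], TCP at [0.128, 0.509, 0.239] pointing down, gripper open.
Joint ranges: [-2.52, 2.52], [-0.91, 1.74], [-1.3, 1.37], [-1.96, 2.02], [-1.52, 1.47], [-3.14, 3.14]. Speed limits (rad/s): [2.22, 2.22, 2.79, 3.14, 3.14, 3.14].

### API

Orientations are given as a unit quaternion [w, x, y, z].
In Python, from rig import get_obs, cams, sign_off gives the robot as it stands.
- The arm moves only by the tool play_rows, never from a script. Its argument "motion" is a list of rows, each a list of 2 entries, a list of its own where there are three numbers: the shift along the world's x, y, z in m, then the turn about the world's z in rad. A call has 1 to 12 rows; each row shifts and turns the pose as measured when the row begins; what a row does not reach is not made up. A row lasts 1/12 s, in which the tool goes at most 41.7 mm and 7.16 degrees, less where a joint would pass 70% of its speed; a pose out of reach is approached as far as the arm can. A call with a gripper value outside its range is refused whole. "gripper" is the gripper's target within -1 to 1 (fully open at 1, half-way at 0, shut at -1), set as the call begins (left out, the last holds). The fingers move at their own pace and stop on an object; "force" is the grip in N (left out, the last holds). Time passes only in rows, so rows that do not move let the fingers close. It gives the time, the measured TCP pose, the force and the opening at its end, in the units of the state.
- get_obs(): the state, without advancing time (a new reading comes with each control period).
- cams.camera(name): name is "side" or "top"; returns (picture, depth): 400x640x3 uint8, red, green, blue; 400x640 float32, m along the optical axis (not along the pixel's ray), 0 where there is no reading.
- cams.calibration(name): a dict with "K" (3x3 intrinsics, pixels), "origin" and "rotation" of the camera in the world. Camera axes: x right, y up, looking along -z (the intrinsics and any distortion apply to the point x, -y, -z); pixel columns grow to the right and rows downward; lengths in m; the calibration is good to about 2 mm. A picture is of the moment at which its call begins. calibration takes no time and is no camera call.
- sign_off(): hands the job in, once; it reports no verdict.
The state is a dict: "time": time; "joints": joint angles; "joint_velocities": joint speeds; "effort": joint torques, N m; "eef_pos": TCP position; "tcp_rot": TCP orientation; "contact_force": force on the tool from outside, world axes, zero at the start; "moment": the same for the moment, N m; "width": finger opening in m.
Only numpy, scipy, OpenCV 4.12 (cv2) and the standard library are available. Lean on these libraries where they do the work, as an engineer would, in place of code of your own. Each camera call takes 0.05 s, during which the arm holds its last target. There are 200 camera calls.

## Working session

There is one attempt and no reset: what is moved stays moved. The work goes in short steps, Python scripts to look and compute and a tool call to move; the robot and the scene stay as the last step left them, time stands still between calls to the robot, and variables do not carry over. Pictures are saved under pics/ and viewed, about 8 in all and at most 12, crops included, and the job is handed in when it is done.

Besides the shell and the picture viewer there is one more tool, called after ">>>" as name(argument=value, ...) on one line, values as JSON. play_rows: Moves the arm, as the interface text tells. Its arguments: {"type":"object","properties":{"motion":{"type":"array"},"gripper":{"type":"number"},"force":{"type":"number"}},"required":["motion"]}

```bash
mkdir -p pics; ls; cat > h.py <<'E'
import numpy as np,cv2
from rig import get_obs,cams,sign_off
def shot(n,f=None):
    p,d=cams.camera(n)
    if f: cv2.imwrite('pics/'+f,p[:,:,::-1])
    return p,d
def cloud(n,d):
    c=cams.calibration(n);K=np.array(c['K']);R=np.array(c['rotation']);o=np.array(c['origin'])
    v,u=np.mgrid[:d.shape[0],:d.shape[1]]
    pc=np.stack([(u-K[0,2])/K[0,0]*d,-(v-K[1,2])/K[1,1]*d,-d],-1)
    return pc@R.T+o
def ray(n,u,v,z):
    c=cams.calibration(n);K=np.array(c['K']);R=np.array(c['rotation']);o=np.array(c['origin'])
    r=R@np.array([(u-K[0,2])/K[0,0],-(v-K[1,2])/K[1,1],-1.])
    return o+r*(z-o[2])/r[2]
E
python3 - <<'E'
from h import *
for n in('top','side'):
    print(n,cams.calibration(n)); p,d=shot(n,n+'0.png'); np.save(n+'0.npy',d)
print(get_obs())
E
```

```text
pics
top {'K': array([[471.62744679,   0.        , 313.12471321],
       [  0.        , 471.62744679, 195.53315238],
       [  0.        ,   0.        ,   1.        ]]), 'origin': array([ 0.34564627, -0.03353214,  1.4027241 ]), 'rotation': array([-0.69660009, -0.03418808,  0.03778981,  0.71564755])}
side {'K': array([[373.96367099,   0.        , 314.91244443],
       [  0.        , 373.96367099, 197.54067996],
       [  0.        ,   0.        ,   1.        ]]), 'origin': array([0.38871367, 0.56332635, 0.75771089]), 'rotation': array([-0.06787731, -0.03475008,  0.3598351 ,  0.92989451])}
{'time': 0.1, 'joints': array([ 1.18568826e+00,  2.91225015e-01, -1.54032667e-01,  1.12672960e+00,
        2.32919332e-05,  1.43151392e+00]), 'joint_velocities': array([ 0.00133156, -0.00248017,  0.0018829 , -0.00052111, -0.00041974,
       -0.0009772 ]), 'effort': array([ 1.76193258e-03, -5.37979317e+01,  3.31920505e+01,  9.29522677e-03,
       -2.11186607e-04, -9.74923864e-06]), 'eef_pos': array([0.1275961 , 0.50886016, 0.23879597]), 'tcp_rot': array([-1.65596841e-04,  1.22603567e-01,  9.92455546e-01, -5.72108524e-04]), 'contact_force': array([ 0.03501049, -0.7515577 , -0.59328305]), 'moment': array([ 0.00918584,  0.01336159, -0.0320647 ]), 'width': 0.0854993503654413}
```

View pics/top0.png

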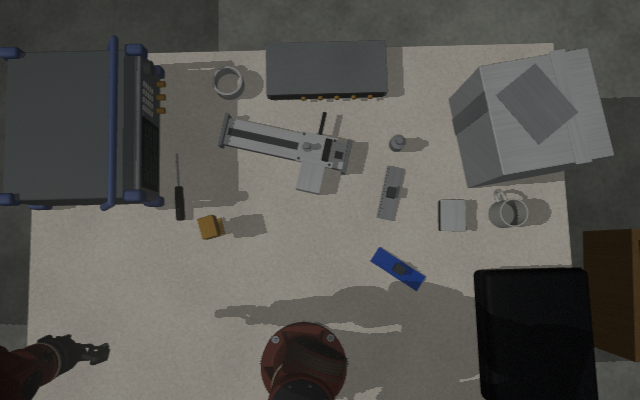

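View pics/side0.png

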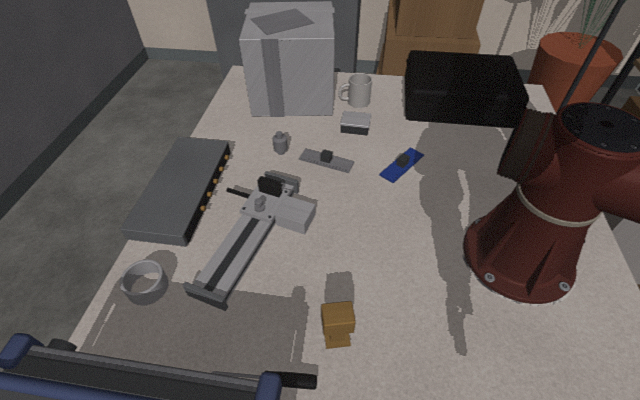

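```bash
cat >> h.py <<'E'
from scipy.spatial.transform import Rotation as Ro
_c=cams.calibration
class C: pass
def _cal(n):
    c=dict(_c(n)); q=c['rotation']; c['rotation']=Ro.from_quat([q[1],q[2],q[3],q[0]]).as_matrix(); return c
cams_cal=_cal
E
sed -i 's/c=cams.calibration(n);K/c=cams_cal(n);K/' h.py
python3 - <<'E'
from h import *
for n in('top','side'):
    d=np.load(n+'0.npy'); P=cloud(n,d); p=cv2.imread(f'pics/{n}0.png'); print(n,(d>0).mean())
    def rect(name,m):
        xy=P[m][:,:2].astype(np.float32); r=cv2.minAreaRect(xy); print(name,m.sum(),np.round(r[0],4),np.round(r[1],4),round(r[2],1),'med',np.round(np.median(P[m],0),4))
    X,Y,Z=P[...,0],P[...,1],P[...,2]
    tab=(d>0)&(abs(X-.35)<.1)&(abs(Y+.05)<.02); print('table z',np.median(Z[tab]))
    dark=p.max(2)<55
    reg=(X>.35)&(X<.6)&(Y>-.2)&(Y<.3)
    rect('handle',reg&(Z>.075)&(Z<.095)&dark&(Y<-.02)&(X<.53))
    rect('shoe',reg&(Z>.036)&(Z<.052)&(X<.44)&(Y>-.1)&(Y<.02))
    rect('carr',reg&(Z>.036)&(Z<.052)&(Y<.1)&(Y>-.15))
    rect('knob',reg&(Z>.064)&(Z<.08)&~dark&(Y<.1)&(Y>-.15))
    rect('railall',reg&(Z>.02)&(Z<.034)&(Y>.0)&(X<.55))
    rect('bar',(Z>.003)&(Z<.012)&(X>.28)&(X<.5)&(Y>-.3)&(Y<-.15)&(p[...,0]<p[...,2]+25))
    rect('grip',(Z>.025)&(Z<.04)&(X>.28)&(X<.5)&(Y>-.3)&(Y<-.15)&(p[...,0]<p[...,2]+25))
    if n=='top':
        cv2.imwrite('pics/crop.png',cv2.resize(p[90:230,200:440],None,fx=3.3,fy=3.3,interpolation=cv2.INTER_CUBIC))
E
```

```text
top 0.9962265625
table z -0.0002693932001668342
handle 0 [0. 0.] [0. 0.] 0.0 med [nan nan nan]
shoe 0 [0. 0.] [0. 0.] 0.0 med [nan nan nan]
carr 1007 [ 0.5457 -0.0694] [0.1551 0.1082] 89.5 med [ 0.5572 -0.0437  0.0436]
knob 0 [0. 0.] [0. 0.] 0.0 med [nan nan nan]
railall 2 [0.507 0.003] [0.003 0.   ] -97.0 med [0.507 0.003 0.024]
bar 768 [ 0.3901 -0.2247] [0.1487 0.2199] 89.9 med [ 0.4296 -0.251   0.005 ]
grip 75 [ 0.3899 -0.2714] [0.0273 0.2181] 89.6 med [ 0.4872 -0.2741  0.0308]
side 0.99594140625
table z -0.0005003206531213333
handle 0 [0. 0.] [0. 0.] 0.0 med [nan nan nan]
shoe 0 [0. 0.] [0. 0.] 0.0 med [nan nan nan]
carr 1051 [ 0.5483 -0.067 ] [0.1566 0.1029] 89.8 med [ 0.558  -0.037   0.0437]
knob 0 [0. 0.] [0. 0.] 0.0 med [nan nan nan]
railall 96 [0.4659 0.1306] [0.0342 0.3081] 26.5 med [0.5128 0.0095 0.0272]
bar 325 [ 0.3888 -0.2233] [0.218  0.1426] 2.5 med [ 0.4509 -0.2562  0.0058]
grip 60 [ 0.3909 -0.2695] [0.2174 0.0301] 0.2 med [ 0.4875 -0.2698  0.0312]
  return _methods._mean(a, axis=axis, dtype=dtype,
  ret = um.true_divide(
```

View pics/crop.png

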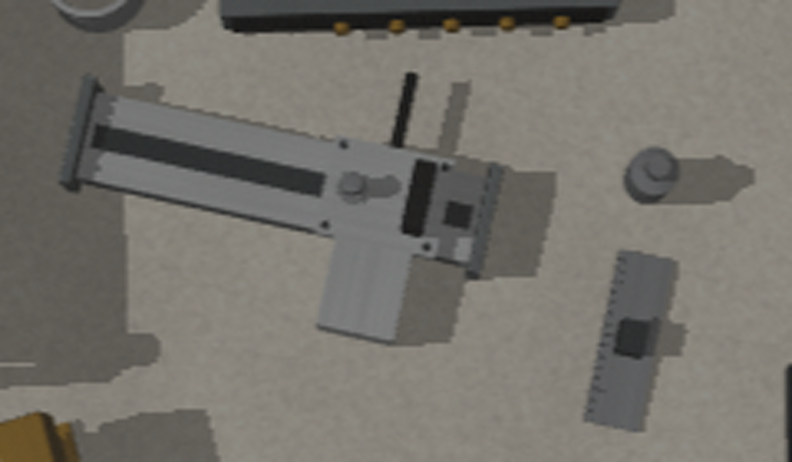

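```bash
python3 - <<'E'
from h import *
n='top';d=np.load(n+'0.npy'); P=cloud(n,d); p=cv2.imread(f'pics/{n}0.png').astype(int)
Z=P[...,2]; v,u=np.mgrid[:400,:640]
def w(a,b,c,e): return (u>=a)&(u<=b)&(v>=c)&(v<=e)
def rect(name,m,z):
    pts=np.array([ray(n,a,b,z)[:2] for a,b in zip(u[m],v[m])],np.float32); r=cv2.minAreaRect(pts)
    print(name,m.sum(),np.round(r[0],4),np.round(r[1],4),round(r[2],1),'zmed',round(float(np.median(Z[m])),4))
rect('handle',w(318,336,130,168)&(Z>.07),.086)
rect('knob',w(295,317,135,158)&(Z>.06),.074)
rect('plate+shoe',w(290,340,130,200)&(Z>.038)&(Z<.05),.044)
rect('shoe',w(290,328,166,200)&(Z>.038)&(Z<.05),.044)
rect('railL',w(226,300,110,170)&(Z>.022)&(Z<.036),.030)
rect('endL',w(210,235,105,155)&(Z>.04)&(Z<.05),.046)
rect('endR',w(335,356,130,180)&(Z>.04)&(Z<.05),.046)
rect('bar',w(370,412,160,225)&(Z>.003)&(Z<.04),.006)
rect('grip',w(370,412,160,225)&(Z>.022)&(Z<.04),.032)
for nm,b in(('att',(385,410,130,155)),('tin',(435,470,195,235)),('horn',(195,222,210,242)),('blue',(365,430,240,295))): 
    m=w(*b)&(Z>.004)&(Z<.2);rect(nm,m,float(np.percentile(Z[m],95)))
n='side';d=np.load(n+'0.npy');P=cloud(n,d);Z=P[...,2]
def rs(name,m):
    xy=P[m][:,:2].astype(np.float32); r=cv2.minAreaRect(xy); print('side',name,m.sum(),np.round(r[0],4),np.round(r[1],4),round(r[2],1))
rs('knob',w(252,268,190,212)&(Z>.068)&(Z<.08))
rs('handle',w(250,290,170,200)&(Z>.08)&(Z<.092))
rs('grip',w(316,338,145,166)&(Z>.028)&(Z<.036)); rs('bar',w(295,358,145,175)&(Z>.003)&(Z<.01))
rs('shoe',w(270,325,185,235)&(Z>.04)&(Z<.048))
E
```

```text
handle 154 [ 0.6123 -0.0847] [0.02   0.0622] 76.0 zmed 0.0853
knob 41 [ 0.6218 -0.0265] [0.0674 0.0183] 5.8 zmed 0.0728
plate+shoe 1558 [ 0.5873 -0.0533] [0.1211 0.1843] 76.0 zmed 0.0436
shoe 604 [ 0.5385 -0.0403] [0.0791 0.0834] 76.2 zmed 0.0434Traceback (most recent call last):
  File "<stdin>", line 12, in <module>
  File "<stdin>", line 6, in rect
  File "h.py", line 13, in ray
    c=cams_cal(n);K=np.array(c['K']);R=np.array(c['rotation']);o=np.array(c['origin'])
  File "h.py", line 20, in _cal
    c=dict(_c(n)); q=c['rotation']; c['rotation']=Ro.from_quat([q[1],q[2],q[3],q[0]]).as_matrix(); return c
           ~~^^^
ValueError: time passes only in moves, steps and waits
```

```bash
sed -i 's/^def _cal(n):/import functools\n@functools.lru_cache\ndef _cal(n):/' h.py
python3 - <<'E'
from h import *
n='top';d=np.load(n+'0.npy'); P=cloud(n,d); p=cv2.imread(f'pics/{n}0.png').astype(int)
Z=P[...,2]; v,u=np.mgrid[:400,:640]
def w(a,b,c,e): return (u>=a)&(u<=b)&(v>=c)&(v<=e)
def rect(name,m,z):
    if m.sum()<3: print(name,'none');return
    pts=np.array([ray(n,a,b,z)[:2] for a,b in zip(u[m],v[m])],np.float32); r=cv2.minAreaRect(pts)
    print(name,m.sum(),np.round(r[0],4),np.round(r[1],4),round(r[2],1),'zmed',round(float(np.median(Z[m])),4))
rect('knob',w(295,312,135,158)&(Z>.069)&(Z<.08),.074)
rect('railL',w(232,290,110,170)&(Z>.022)&(Z<.036),.030)
rect('endL',w(210,235,105,155)&(Z>.04)&(Z<.05),.046)
rect('bar',w(370,412,160,225)&(Z>.003)&(Z<.04),.006)
rect('grip',w(370,412,160,225)&(Z>.022)&(Z<.04),.032)
for nm,b in(('att',(385,410,130,155)),('tin',(435,470,195,235)),('horn',(195,222,210,242)),('blue',(365,430,240,295)),('rod',(316,330,108,132))): 
    m=w(*b)&(Z>.004)&(Z<.2);rect(nm,m,float(np.percentile(Z[m],95)))
n='side';d=np.load(n+'0.npy');P=cloud(n,d);Z=P[...,2]
def rs(name,m):
    if m.sum()<3: print(name,'none');return
    xy=P[m][:,:2].astype(np.float32); r=cv2.minAreaRect(xy); print('side',name,m.sum(),np.round(r[0],4),np.round(r[1],4),round(r[2],1))
rs('knob',w(252,268,190,212)&(Z>.068)&(Z<.08))
rs('handle',w(250,290,170,200)&(Z>.08)&(Z<.092))
rs('grip',w(316,338,145,166)&(Z>.028)&(Z<.036)); rs('bar',w(295,358,145,175)&(Z>.003)&(Z<.01))
rs('shoe',w(270,325,185,235)&(Z>.04)&(Z<.048))
E
```

```text
knob 30 [ 0.6272 -0.0271] [0.0143 0.0175] 88.5 zmed 0.0732
railL 1601 [0.6604 0.1078] [0.1949 0.083 ] 76.0 zmed 0.0294
endL 129 [0.6876 0.2157] [0.0129 0.0975] 75.8 zmed 0.0445
bar 1018 [ 0.4917 -0.2753] [0.126  0.1957] 87.7 zmed 0.0061
grip 91 [ 0.4909 -0.2725] [0.0252 0.0305] 76.2 zmed 0.0309
att 246 [ 0.6287 -0.2899] [0.0683 0.0671] 86.0 zmed 0.0563
tin 898 [ 0.4174 -0.4425] [0.1    0.1156] 88.4 zmed 0.039
horn 510 [0.4018 0.2468] [0.0741 0.0881] 89.6 zmed 0.1023
blue 1017 [ 0.2714 -0.2799] [0.1892 0.1568] 88.4 zmed 0.0064
rod 98 [ 0.703  -0.0735] [0.0686 0.0306] 4.2 zmed 0.0419
side knob 41 [ 0.6332 -0.0239] [0.0176 0.019 ] 16.3
side handle 156 [ 0.6185 -0.0817] [0.0219 0.0603] 76.1
side grip 66 [ 0.4958 -0.2702] [0.0258 0.0307] 77.1
side bar 559 [ 0.4908 -0.2698] [0.1894 0.1281] 11.7
side shoe 983 [ 0.5561 -0.0459] [0.1185 0.113 ] 0.7
```

>>> play_rows(motion=[[[0.024,-0.031,0],0.124],[[0.024,-0.031,0],0.124],[[0.024,-0.031,0],0.124],[[0.024,-0.031,0],0.124],[[0.024,-0.031,0],0.124],[[0.024,-0.031,0],0.124],[[0.024,-0.031,0],0.124],[[0.024,-0.031,0],0.124],[[0.024,-0.031,0],0.124],[[0.024,-0.031,0],0.124],[[0.024,-0.031,0],0.124],[[0.024,-0.031,0],0.124]], gripper=-1, force=40)

```text
time: 1.1
eef_pos: [0.3797, 0.1796, 0.2362]
tcp_rot: [-0.001, -0.5, 0.866, -0.001]
contact_force: [0.2, -0.1, -0.3]
width: 0.0
```

>>> play_rows(motion=[[[0.024,-0.031,-0.005],0.06],[[0.024,-0.031,-0.005],0.06],[[0.024,-0.031,-0.005],0.06],[[0.024,-0.031,-0.005],0.06],[[0.024,-0.031,-0.005],0.05],[[0.024,-0.031,-0.005],0.02],[[0.024,-0.031,-0.005],0],[[0.024,-0.031,-0.005],0],[[0.02,-0.028,0],0],[[0.012,-0.018,0],0],[[0,0,0],0],[[0,0,0],0]])

```text
time: 2.1
eef_pos: [0.6124, -0.1386, 0.189]
tcp_rot: [-0.002, -0.634, 0.773, 0.0]
contact_force: [-0.4, -0.1, 0.7]
width: 0.0001
```

>>> play_rows(motion=[[[-0.003,0.006,-0.025],-0.025],[[-0.003,0.006,-0.025],-0.022],[[0,0.002,-0.025],0],[[0,0,-0.025],0],[[0,0,-0.018],0],[[0,0,-0.008],0],[[0,0,0],0],[[0,0,0],0]])

```text
time: 2.77
eef_pos: [0.6015, -0.1169, 0.0598]
tcp_rot: [-0.002, -0.617, 0.787, 0.001]
contact_force: [0.4, -0.1, 1.1]
width: 0.0002
```

```bash
python3 - <<'E'
from h import *
p,d=shot('side'); cv2.imwrite('pics/s1.png',cv2.resize(p[130:330,150:400,::-1],None,fx=3,fy=3))
print(get_obs()['eef_pos'],get_obs()['contact_force'])
E
```

```text
[ 0.60174335 -0.11699844  0.06007702] [-0.31162094  0.09163437 -0.71512196]
```

View pics/s1.png

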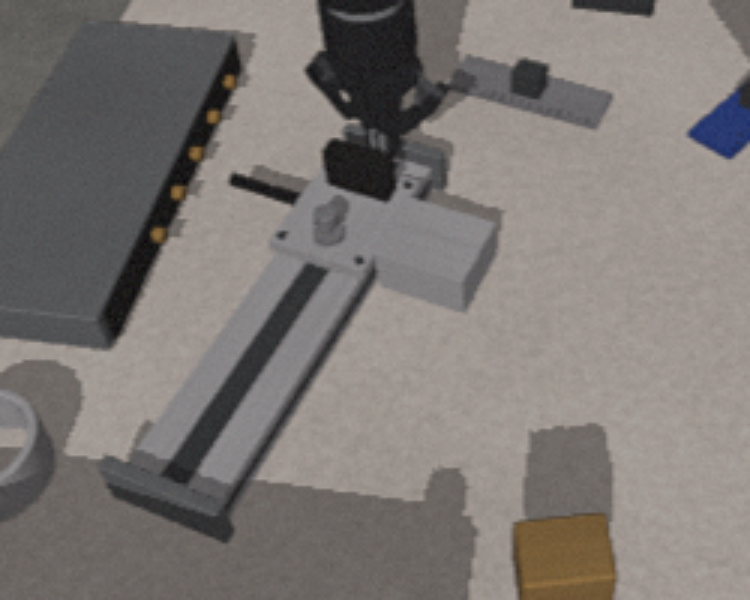

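>>> play_rows(motion=[[[0.0007,0.003,0],0],[[0.0007,0.003,0],0],[[0.0007,0.003,0],0],[[0.0007,0.003,0],0],[[0.0007,0.003,0],0],[[0.0007,0.003,0],0],[[0.0007,0.003,0],0],[[0.0007,0.003,0],0]])

```text
time: 3.48
eef_pos: [0.6102, -0.094, 0.065]
tcp_rot: [-0.002, -0.616, 0.788, -0.003]
contact_force: [-1.3, -5.9, -1.7]
width: 0.0003
```

```bash
cat > chk.py <<'E'
from h import *
yd=np.array([.242,.970]);xd=np.array([.970,-.242]);H0=np.array([.615,-.083])
p,d=shot('side');P=cloud('side',d);Z=P[...,2]
o=get_obs();s=(P[...,:2]-H0)@yd;x=(P[...,:2]-H0)@xd
t=(o['eef_pos'][:2]-H0)@yd; print('tcp s',round(t,4),'x',round((o['eef_pos'][:2]-H0)@xd,4),o['eef_pos'].round(4),'F',o['contact_force'].round(1),'t',o['time'])
m=(Z>.055)&(Z<.085)&(abs(x)<.02)&(s>t+.061)&(s<t+.105)
zz=Z[m]
if m.sum(): top=m&(Z>np.percentile(zz,90)-.003); print('knob n',top.sum(),'z',round(float(np.median(Z[top])),4),'s',round(float(np.median(s[top])),4))
h=(Z>.081)&(Z<.091)&(abs(x)<.035)&(s>t-.012)&(s<t+.045)&(p.max(2)<60)
if h.sum(): print('handle s range',h.sum(),np.percentile(s[h],[3,50,97]).round(4))
E
python3 chk.py
```

```text
tcp s -0.0112 x -0.002 [ 0.6104 -0.0934  0.065 ] F [-0.4 -2.8 -0.9] t 3.5333
knob n 35 z 0.073 s 0.0721
handle s range 158 [-0.0052  0.0116  0.0206]
```

>>> play_rows(motion=[[[0.0006,0.0024,-0.001],0],[[0.0006,0.0024,-0.001],0],[[0.0006,0.0024,-0.001],0],[[0.0006,0.0024,-0.001],0],[[0.0006,0.0024,-0.001],0],[[0.0006,0.0024,-0.001],0],[[0.0006,0.0024,-0.0005],0],[[0.0006,0.0024,-0.0005],0]])

```text
time: 4.2
eef_pos: [0.6167, -0.0751, 0.0597]
tcp_rot: [-0.002, -0.615, 0.788, -0.006]
contact_force: [-2.8, -4.5, 3.4]
width: -0.0005
```

```bash
python3 chk.py
```

```text
tcp s 0.0087 x -0.0003 [ 0.6168 -0.0745  0.0596] F [-0.2 -2.3  3. ] t 4.25
knob n 36 z 0.0727 s 0.0904
handle s range 160 [0.0158 0.032  0.0409]
```

>>> play_rows(motion=[[[0.0002,0.001,0.0002],0],[[0.0002,0.001,0.0002],0],[[0.0002,0.001,0.0002],0],[[0.0002,0.001,0.0002],0],[[0.0002,0.001,0.0002],0],[[0.0002,0.001,0.0002],0],[[0.0002,0.001,0.0002],0],[[0.0002,0.001,0.0002],0]])

```text
time: 4.92
eef_pos: [0.6188, -0.0659, 0.0599]
tcp_rot: [-0.002, -0.615, 0.788, -0.006]
contact_force: [-1.0, -4.3, -3.1]
width: -0.0
```

```bash
python3 chk.py
```

```text
tcp s 0.0178 x -0.0005 [ 0.6188 -0.0656  0.0599] F [-0.  -2.1 -0.8] t 4.9667
knob n 37 z 0.0726 s 0.1006
handle s range 159 [0.0275 0.0418 0.0499]
```

>>> play_rows(motion=[[[0.0002,0.0008,0],0],[[0.0002,0.0008,0],0],[[0.0002,0.0008,0],0],[[0.0002,0.0008,0],0],[[0.0002,0.0008,0],0],[[0.0002,0.0008,0],0],[[0.0002,0.0008,0],0],[[0.0002,0.0008,0],0],[[0.0002,0.0008,0],0],[[0.0002,0.0008,0],0]])

```text
time: 5.8
eef_pos: [0.621, -0.0569, 0.0599]
tcp_rot: [-0.002, -0.615, 0.788, -0.006]
contact_force: [1.2, -4.2, -2.0]
width: 0.0004
```

```bash
python3 chk.py
```

```text
tcp s 0.027 x -0.0006 [ 0.621  -0.0566  0.0599] F [-0.4 -2.3 -1.7] t 5.85
knob n 36 z 0.0731 s 0.1101
handle s range 160 [0.0356 0.0507 0.0593]
```

>>> play_rows(motion=[[[0.0002,0.0008,0],0],[[0.0002,0.0008,0],0],[[0.0002,0.0008,0],0],[[0.0002,0.0008,0],0],[[0.0002,0.0008,0],0],[[0.0002,0.0008,0],0],[[0.0002,0.0008,0],0],[[0.0002,0.0008,0],0],[[0.0002,0.0008,0],0],[[0.0002,0.0008,0],0]])

```text
time: 6.68
eef_pos: [0.6232, -0.0479, 0.06]
tcp_rot: [-0.002, -0.615, 0.788, -0.005]
contact_force: [0.0, -4.1, -2.1]
width: 0.0002
```

```bash
python3 chk.py
```

```text
tcp s 0.0363 x -0.0006 [ 0.6232 -0.0477  0.06  ] F [ 0.5 -2.1 -1. ] t 6.7333
knob n 39 z 0.0729 s 0.1194
handle s range 167 [0.0486 0.06   0.069 ]
```

>>> play_rows(motion=[[[0.0002,0.0008,0],0],[[0.0002,0.0008,0],0],[[0.0002,0.0008,0],0],[[0.0002,0.0008,0],0],[[0.0002,0.0008,0],0],[[0.0002,0.0008,0],0],[[0.0002,0.0008,0],0],[[0.0002,0.0008,0],0],[[0.0002,0.0008,0],0],[[0.0002,0.0008,0],0]])

```text
time: 7.57
eef_pos: [0.6253, -0.039, 0.0599]
tcp_rot: [-0.002, -0.615, 0.788, -0.005]
contact_force: [0.6, -4.8, -2.3]
width: -0.0002
```

```bash
python3 chk.py
```

```text
tcp s 0.0454 x -0.0006 [ 0.6254 -0.0388  0.06  ] F [ 1.5 -1.9 -1.3] t 7.6167
knob n 41 z 0.0734 s 0.1282
handle s range 171 [0.0545 0.0687 0.0778]
```

>>> play_rows(motion=[[[0.0002,0.0008,0],0],[[0.0002,0.0008,0],0],[[0.0002,0.0008,0],0],[[0.0002,0.0008,0],0],[[0.0002,0.0008,0],0],[[0.0002,0.0008,0],0],[[0.0002,0.0008,0],0],[[0.0002,0.0008,0],0],[[0.0002,0.0008,0],0],[[0.0002,0.0008,0],0]])

```text
time: 8.45
eef_pos: [0.6276, -0.0301, 0.06]
tcp_rot: [-0.002, -0.615, 0.788, -0.005]
contact_force: [-0.3, -4.5, -1.7]
width: -0.0
```

```bash
python3 chk.py
```

```text
tcp s 0.0546 x -0.0007 [ 0.6276 -0.0298  0.06  ] F [ 0.2 -2.9 -1.3] t 8.5
knob n 43 z 0.073 s 0.1379
handle s range 169 [0.0633 0.0784 0.0873]
```

>>> play_rows(motion=[[[0.0002,0.0008,0],0],[[0.0002,0.0008,0],0],[[0.0002,0.0008,0],0],[[0.0002,0.0008,0],0],[[0.0002,0.0008,0],0],[[0.0002,0.0008,0],0],[[0.0002,0.0008,0],0],[[0.0002,0.0008,0],0],[[0.0002,0.0008,0],0],[[0.0002,0.0008,0],0]])

```text
time: 9.33
eef_pos: [0.6293, -0.0186, 0.0603]
tcp_rot: [-0.001, -0.616, 0.788, -0.004]
contact_force: [-1.4, -5.5, 0.8]
width: 0.0002
```

```bash
python3 chk.py
```

```text
tcp s 0.0659 x -0.0017 [ 0.6293 -0.0187  0.0603] F [-1.3 -2.8  0.4] t 9.3833
knob n 38 z 0.0682 s 0.1478
handle s range 170 [0.0742 0.0894 0.0981]
```

>>> play_rows(motion=[[[-0.0012,-0.005,0],0],[[-0.0024,-0.01,0],0],[[-0.0024,-0.01,0],0],[[0,0,0.02],0],[[0,0,0.035],0],[[-0.006,-0.011,0.03],0],[[-0.017,-0.03,0.01],0],[[-0.019,-0.033,0],0],[[-0.019,-0.033,0],0],[[-0.019,-0.033,0],0],[[-0.019,-0.033,0],0],[[-0.016,-0.028,0],0]], gripper=1)

```text
time: 10.38
eef_pos: [0.5015, -0.2563, 0.1598]
tcp_rot: [0.001, -0.618, 0.786, -0.005]
contact_force: [1.8, -0.8, -0.2]
width: 0.0856
```

```bash
cat > shoe.py <<'E'
from h import *
yd=np.array([.242,.970]);xd=np.array([.970,-.242]);H0=np.array([.615,-.083])
print(get_obs()['eef_pos'].round(4),get_obs()['tcp_rot'].round(3))
for n in('top','side'):
    p,d=shot(n,f'{n}_b.png');P=cloud(n,d);Z=P[...,2];s=(P[...,:2]-H0)@yd;x=(P[...,:2]-H0)@xd
    def box(name,m,pr=True):
        if m.sum()<5: print(n,name,'none');return
        print(n,name,m.sum(),'s',np.percentile(s[m],[1,50,99]).round(4),'x',np.percentile(x[m],[1,50,99]).round(4),'z',round(float(np.median(Z[m])),4))
    near=(s>.02)&(s<.2)
    box('shoe',near&(Z>.041)&(Z<.047)&(x>-.14)&(x<-.047))
    m=near&(Z>.041)&(Z<.047)&(x>-.12)&(x<-.05)
    # rear edge line of shoe top
    pts=[]
    for a in np.arange(-.118,-.052,.006):
        q=m&(abs(x-a)<.003)
        if q.sum()>3: pts.append((a,np.percentile(s[q],2)))
    pts=np.array(pts); f=np.polyfit(*pts.T,1); print(n,'rear edge s at x=-.085',np.polyval(f,-.085).round(4),'slope deg',np.degrees(f[0]).round(2),'resid',np.std(pts[:,1]-np.polyval(f,pts[:,0])).round(4))
    box('handle',near&(Z>.081)&(Z<.091)&(abs(x)<.04))
    box('knob',near&(Z>.062)&(Z<.078)&(abs(x)<.02)&(s>.125))
    g=(P[...,0]>.46)&(P[...,0]<.53)&(P[...,1]<-.24)&(P[...,1]>-.31)&(Z>.028)&(Z<.036)
    if g.sum()>10:
        r=cv2.minAreaRect(P[g][:,:2].astype(np.float32)); print(n,'grip',g.sum(),np.round(r[0],4),np.round(r[1],4),round(r[2],1))
E
python3 shoe.py
```

```text
[ 0.5015 -0.2563  0.1598] [ 0.001 -0.618  0.786 -0.005]
top shoe 454 s [0.0802 0.1139 0.1489] x [-0.1248 -0.0866 -0.048 ] z 0.0437
top rear edge s at x=-.085 0.0817 slope deg 0.97 resid 0.0008
top handle 142 s [0.0747 0.0845 0.0941] x [-0.03   -0.0003  0.0279] z 0.0854
top knob 36 s [0.1354 0.1442 0.1533] x [-0.0105 -0.0019  0.0067] z 0.0678
side shoe 760 s [0.0836 0.1193 0.1533] x [-0.1213 -0.0853 -0.048 ] z 0.0437
side rear edge s at x=-.085 0.0848 slope deg 0.02 resid 0.001
side handle 178 s [0.0784 0.09   0.099 ] x [-0.0265  0.0014  0.032 ] z 0.0854
side knob 53 s [0.1407 0.1499 0.1583] x [-0.0065  0.0018  0.0112] z 0.0675
side grip 68 [ 0.4959 -0.2698] [0.0261 0.0305] 80.1
```

>>> play_rows(motion=[[[-0.004,-0.0075,-0.02],-0.003],[[-0.004,-0.0075,-0.03],-0.003],[[0,0,-0.03],0],[[0,0,-0.025],0],[[0,0,-0.015],0],[[0,0,-0.01],0],[[0,0,0],0],[[0,0,0],0]])

```text
time: 11.15
eef_pos: [0.4891, -0.2796, 0.0265]
tcp_rot: [0.002, -0.611, 0.792, -0.007]
contact_force: [-0.4, 0.4, 0.1]
width: 0.0854
```

>>> play_rows(motion=[[[0.002,0.004,-0.003],0.006],[[0.002,0.004,-0.003],0.006],[[0,0,-0.001],0],[[0,0,0],0]])

```text
time: 11.48
eef_pos: [0.495, -0.2718, 0.0216]
tcp_rot: [0.003, -0.616, 0.788, -0.009]
contact_force: [-0.8, -0.7, 0.0]
width: 0.0853
```

```bash
python3 - <<'E'
from h import *
p,d=shot('side'); cv2.imwrite('pics/s2.png',cv2.resize(p[100:220,250:400,::-1],None,fx=4,fy=4))
print(get_obs()['eef_pos'],get_obs()['contact_force'])
E
```

```text
[ 0.49508348 -0.27183681  0.02174119] [ 0.78878333 -0.26037551 -0.26395521]
```

View pics/s2.png

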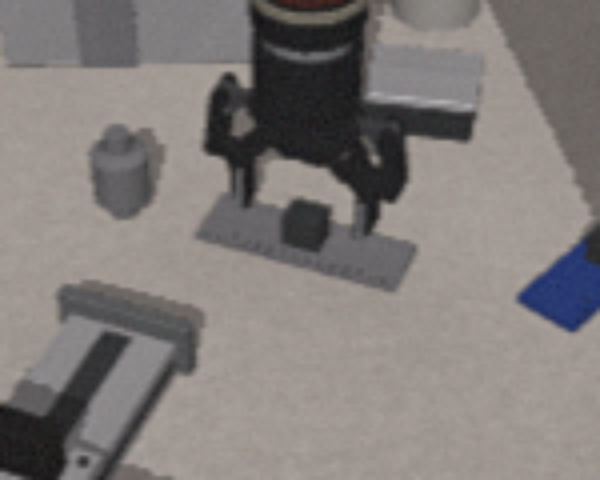

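>>> play_rows(motion=[[[0,0,-0.003],0],[[0,0,0],0],[[0,0,0],0],[[0,0,0],0],[[0,0,0],0],[[0,0,0],0],[[0,0,0],0],[[0,0,0],0]], gripper=-1, force=60)

```text
time: 12.2
eef_pos: [0.4956, -0.2722, 0.0199]
tcp_rot: [0.003, -0.616, 0.788, -0.009]
contact_force: [1.1, 0.5, 0.1]
width: 0.0283
```

>>> play_rows(motion=[[[0,0,0.01],0],[[0,0,0.02],0],[[-0.004,0.01,0.02],0],[[-0.004,0.03,0.01],0],[[-0.004,0.035,0],0],[[-0.004,0.035,0],0],[[0,0.035,0],0],[[0,0.035,0],0],[[0,0.025,0],0],[[0,0.015,0],0],[[0,0,0],0],[[0,0,0],0]])

```text
time: 13.2
eef_pos: [0.4753, -0.044, 0.0867]
tcp_rot: [0.003, -0.615, 0.789, -0.009]
contact_force: [0.1, 0.6, -4.2]
width: 0.0283
```

```bash
cat > bar.py <<'E'
from h import *
import sys
zt=float(sys.argv[1]) # bar top height
yd=np.array([.242,.970]);xd=np.array([.970,-.242]);H0=np.array([.615,-.083])
o=get_obs();e=o['eef_pos'];print('tcp s',((e[:2]-H0)@yd).round(4),'x',((e[:2]-H0)@xd).round(4),'z',e[2].round(4),'q',o['tcp_rot'].round(4),'F',o['contact_force'].round(1),'t',o['time'])
for n in('top','side'):
    p,d=shot(n);P=cloud(n,d);Z=P[...,2];s=(P[...,:2]-H0)@yd;x=(P[...,:2]-H0)@xd
    m=(abs(Z-zt)<.005)&(s<.2)&(s>-.12)&(x>-.25)&(x<-.055)&(p.astype(int).max(2)>70)
    if m.sum()<20: print(n,'few',m.sum());continue
    print(n,m.sum(),'s',np.percentile(s[m],[1,99]).round(4),'x',np.percentile(x[m],[1,99]).round(4))
    for nm,pc in(('front',98),('rear',2)):
        pts=np.array([(a,np.percentile(s[q],pc)) for a in np.arange(-.215,-.06,.008) for q in [m&(abs(x-a)<.004)] if q.sum()>4])
        if len(pts)>3:
            f=np.polyfit(*pts.T,1); f=np.polyfit(*pts[abs(pts[:,1]-np.polyval(f,pts[:,0]))<.004].T,1); print(' ',nm,'s at x=-.1435',np.polyval(f,-.1435).round(4),'slope deg',np.degrees(f[0]).round(2),len(pts))
    cv2.imwrite(f'pics/{n}_c.png',cv2.resize(p[100:240,210:380,::-1],None,fx=4,fy=4))
E
python3 bar.py 0.056; python3 shoe.py | grep -E "knob|handle|rear"
```

```text
tcp s 0.004 x -0.1449 z 0.0867 q [ 0.0032 -0.6149  0.7886 -0.0093] F [ 0.1  0.6 -4.2] t 13.2
top few 0
side few 0
top rear edge s at x=-.085 0.1064 slope deg -2.12 resid 0.0014
top handle 98 s [0.0747 0.0847 0.0939] x [-0.0247  0.0068  0.0283] z 0.0854
top knob 35 s [0.1356 0.1433 0.1534] x [-0.0097 -0.0007  0.007 ] z 0.0673
side rear edge s at x=-.085 0.0849 slope deg 0.21 resid 0.001
side handle 178 s [0.078  0.0902 0.0992] x [-0.0266  0.0011  0.0322] z 0.0853
side knob 54 s [0.1406 0.1502 0.1579] x [-0.0062  0.0019  0.0112] z 0.0676
```

```bash
python3 bar.py 0.073
```

```text
tcp s 0.0025 x -0.1442 z 0.0865 q [ 0.0032 -0.6137  0.7895 -0.0095] F [-0.4 -0.1 -4.5] t 13.4
top few 0
side 834 s [-0.0206  0.0297] x [-0.2212 -0.0636]
  front s at x=-.1435 0.0291 slope deg -0.38 20
  rear s at x=-.1435 -0.0148 slope deg 3.44 20bar.py:14: RankWarning: Polyfit may be poorly conditioned
  f=np.polyfit(*pts.T,1); f=np.polyfit(*pts[abs(pts[:,1]-np.polyval(f,pts[:,0]))<.004].T,1); print(' ',nm,'s at x=-.1435',np.polyval(f,-.1435).round(4),'slope deg',np.degrees(f[0]).round(2),len(pts))
```

View pics/side_c.png

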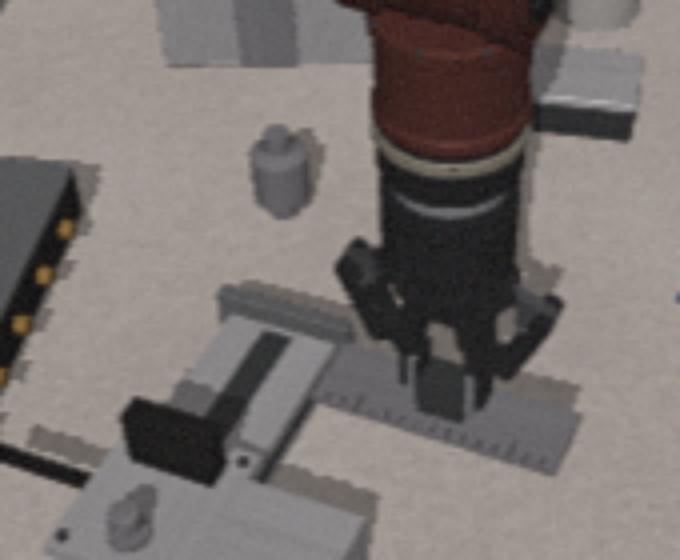

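>>> play_rows(motion=[[[0.0024,0.0097,-0.01],0.005],[[0.0024,0.0097,-0.015],0.005],[[0.0015,0.006,-0.015],0],[[0,0,-0.01],0],[[0,0,-0.004],0],[[0,0,0],0],[[0,0,0],0]])

```text
time: 14.08
eef_pos: [0.483, -0.02, 0.0277]
tcp_rot: [0.004, -0.616, 0.788, -0.009]
contact_force: [-0.2, -0.4, -3.3]
width: 0.0291
```

```bash
python3 bar.py 0.012
```

```text
tcp s 0.0291 x -0.1433 z 0.0277 q [ 0.0036 -0.6157  0.7879 -0.0093] F [-0.2 -0.4 -3.3] t 14.0833
top 20 s [-0.1148  0.1959] x [-0.233  -0.0609]
side 881 s [0.0054 0.1535] x [-0.2204 -0.061 ]
  front s at x=-.1435 0.09 slope deg 50.05 20
  rear s at x=-.1435 0.02 slope deg -4.66 20bar.py:14: RankWarning: Polyfit may be poorly conditioned
  f=np.polyfit(*pts.T,1); f=np.polyfit(*pts[abs(pts[:,1]-np.polyval(f,pts[:,0]))<.004].T,1); print(' ',nm,'s at x=-.1435',np.polyval(f,-.1435).round(4),'slope deg',np.degrees(f[0]).round(2),len(pts))
```

>>> play_rows(motion=[[[0.0005,0.0019,-0.002],0],[[0.0005,0.0019,-0.002],0],[[0.0005,0.0019,-0.001],0],[[0.0005,0.0019,-0.0005],0],[[0.0005,0.0019,0],0],[[0.0003,0.0015,0],0],[[0,0,0],0],[[0,0,0],0]])

```text
time: 14.85
eef_pos: [0.4883, -0.0085, 0.0242]
tcp_rot: [0.005, -0.615, 0.788, -0.011]
contact_force: [-0.2, 0.4, -3.8]
width: 0.0286
```

```bash
sed -i 's/(s<.2)&/(s<.077)\&/' bar.py; python3 bar.py 0.008 2>/dev/null
```

```text
tcp s 0.0416 x -0.141 z 0.0242 q [ 0.0054 -0.6154  0.7881 -0.0112] F [-0.2  0.4 -3.8] t 14.85
top 321 s [-0.1192 -0.0167] x [-0.2483 -0.0567]
  front s at x=-.1435 -0.0265 slope deg 8.96 20
  rear s at x=-.1435 -0.1102 slope deg 2.86 20
side 763 s [0.0077 0.0681] x [-0.2183 -0.0601]
  front s at x=-.1435 0.0649 slope deg -4.37 20
  rear s at x=-.1435 0.0231 slope deg -3.53 20
```

>>> play_rows(motion=[[[-0.0005,0,-0.001],0],[[-0.0005,0,-0.001],0],[[-0.0005,0,-0.001],0],[[-0.0005,0,-0.0005],0],[[0,0,-0.0005],0],[[0,0,0],0]])

```text
time: 15.45
eef_pos: [0.4862, -0.0089, 0.0202]
tcp_rot: [0.006, -0.615, 0.788, -0.011]
contact_force: [-1.4, -0.3, 1.4]
width: 0.0287
```

```bash
sed -i 's/^    cv2.imwrite.*$/    cv2.imwrite(f"pics\/{n}_d.png",cv2.resize(p[170:250,230:360,::-1],None,fx=6,fy=6,interpolation=2))/' bar.py; python3 bar.py 0.006 2>/dev/null
```

```text
tcp s 0.0407 x -0.1429 z 0.0202 q [ 0.0055 -0.6151  0.7883 -0.0114] F [-1.4 -0.3  1.4] t 15.45
top 729 s [-0.1188 -0.0168] x [-0.2461 -0.0582]
  front s at x=-.1435 -0.0242 slope deg 7.53 20
  rear s at x=-.1435 -0.1152 slope deg 1.33 20
side 1044 s [-0.1145  0.0727] x [-0.2477 -0.0616]
  front s at x=-.1435 0.065 slope deg -5.52 20
  rear s at x=-.1435 -0.0653 slope deg 62.2 20
```

View pics/side_d.png

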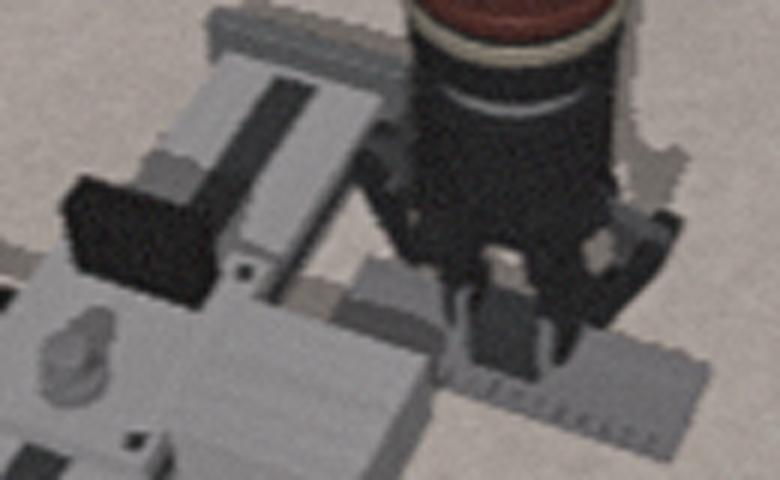

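>>> play_rows(motion=[[[0.0003,0.0012,0.0002],0],[[0.0003,0.0012,0],0],[[0.0003,0.0012,0],0],[[0.0003,0.0012,0],0],[[0.0003,0.0012,0],0],[[0.0003,0.0012,0],0],[[0.0003,0.0012,0],0],[[0,0,0],0]])

```text
time: 16.22
eef_pos: [0.4885, -0.0005, 0.0204]
tcp_rot: [0.005, -0.615, 0.788, -0.012]
contact_force: [-0.8, -0.1, -1.2]
width: 0.0284
```

>>> play_rows(motion=[[[0.0002,0.0008,0],0],[[0.0002,0.0008,0],0],[[0.0002,0.0008,0],0],[[0.0002,0.0008,0],0],[[0.0002,0.0008,0],0]])

```text
time: 16.63
eef_pos: [0.4896, 0.0038, 0.0204]
tcp_rot: [0.005, -0.615, 0.788, -0.012]
contact_force: [-0.8, -1.6, -0.3]
width: 0.0285
```

>>> play_rows(motion=[[[0.0002,0.0007,0],0],[[0.0002,0.0007,0],0]])

```text
time: 16.8
eef_pos: [0.4901, 0.0054, 0.0204]
tcp_rot: [0.005, -0.615, 0.788, -0.012]
contact_force: [0.6, -2.2, -1.7]
width: 0.0286
```

>>> play_rows(motion=[[[0.0001,0.0005,0],0],[[0.0001,0.0005,0],0]])

```text
time: 16.97
eef_pos: [0.4904, 0.0065, 0.0204]
tcp_rot: [0.005, -0.615, 0.788, -0.012]
contact_force: [0.1, -2.3, -0.7]
width: 0.0288
```

>>> play_rows(motion=[[[0.0001,0.0005,0],0],[[0.0001,0.0005,0],0]])

```text
time: 17.13
eef_pos: [0.4904, 0.007, 0.0205]
tcp_rot: [0.004, -0.615, 0.788, -0.013]
contact_force: [-1.9, -7.0, 0.9]
width: 0.0286
```

```bash
python3 shoe.py | grep -E "knob|handle|side rear|shoe"; python3 -c "
from h import *
o=get_obs();print(o['eef_pos'],o['contact_force'])"
```

```text
top shoe none
[0.49044364 0.00692385 0.02047876] [-1.67740636 -5.32364092 -0.60848286]Traceback (most recent call last):
  File "shoe.py", line 17, in <module>
    pts=np.array(pts); f=np.polyfit(*pts.T,1); print(n,'rear edge s at x=-.085',np.polyval(f,-.085).round(4),'slope deg',np.degrees(f[0]).round(2),'resid',np.std(pts[:,1]-np.polyval(f,pts[:,0])).round(4))
                         ~~~~~~~~~~^^^^^^^^^^
TypeError: polyfit() missing 2 required positional arguments: 'y' and 'deg'
```

```bash
sed -i "s/('top','side')/('side',)/" shoe.py; python3 shoe.py | grep -E "knob|handle|side rear|shoe"; python3 -c "
from h import *
for i in range(4):
  o=get_obs();print(o['contact_force'].round(1),o['moment'].round(2)); shot('top')
p,d=shot('side');cv2.imwrite('pics/e.png',cv2.resize(p[190:250,255:335,::-1],None,fx=9,fy=9,interpolation=2))"
```

```text
side shoe 775 s [0.0675 0.1193 0.1533] x [-0.1221 -0.086  -0.0479] z 0.0437
side rear edge s at x=-.085 0.0837 slope deg 7.09 resid 0.0042
side handle 175 s [0.078  0.09   0.0991] x [-0.0268  0.0017  0.0315] z 0.0853
side knob 53 s [0.1413 0.1491 0.158 ] x [-0.0064  0.0024  0.0117] z 0.0673
[-1.  -4.3 -0.5] [-1.05  0.49 -0.01]
[-1.4 -4.6 -0.6] [-0.93  0.46  0.04]
[-1.1 -4.6  0.7] [-1.03  0.48  0.01]
[-1.1 -4.1  0. ] [-0.98  0.46  0.  ]
```

View pics/e.png

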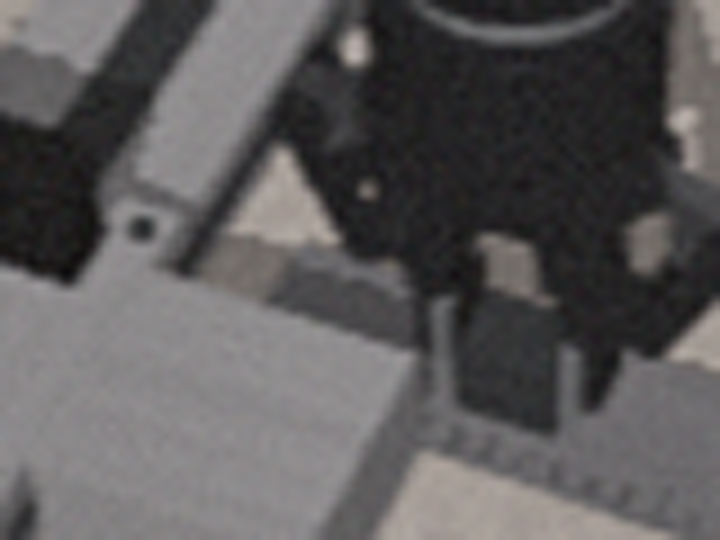

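>>> play_rows(motion=[[[0,0,0],0.005],[[0,0,0],0.005]])

```text
time: 17.65
eef_pos: [0.4905, 0.0067, 0.0205]
tcp_rot: [0.004, -0.619, 0.786, -0.013]
contact_force: [-0.3, -3.6, -0.1]
width: 0.0284
```

```bash
cat > f.py <<'E'
from h import *
for i in range(3):
  o=get_obs();print(o['contact_force'].round(1),o['moment'].round(3),o['eef_pos'].round(4),o['tcp_rot'].round(4)); shot('side')
E
python3 f.py
```

```text
[-0.3 -3.6 -0.1] [-0.669  0.359 -0.57 ] [0.4905 0.0067 0.0205] [ 0.0043 -0.6186  0.7856 -0.0128]
[-0.4 -4.1 -0.6] [-0.681  0.358 -0.526] [0.4905 0.0067 0.0205] [ 0.0042 -0.6187  0.7855 -0.0129]
[-0.4 -3.2  0.1] [-0.746  0.354 -0.486] [0.4905 0.0067 0.0205] [ 0.0042 -0.6186  0.7856 -0.0129]
```

>>> play_rows(motion=[[[0,0,0],-0.003],[[0,0.0002,0],0]])

```text
time: 17.97
eef_pos: [0.4905, 0.0067, 0.0205]
tcp_rot: [0.004, -0.617, 0.787, -0.013]
contact_force: [-0.8, -4.8, 0.1]
width: 0.0288
```

```bash
python3 f.py
```

```text
[-0.8 -4.8  0.1] [-0.97   0.426 -0.189] [0.4905 0.0067 0.0205] [ 0.0041 -0.6172  0.7867 -0.013 ]
[-1.7 -3.9 -0.3] [-0.958  0.397 -0.19 ] [0.4905 0.0067 0.0205] [ 0.004  -0.6173  0.7866 -0.013 ]
[-0.4 -4.9  0. ] [-0.946  0.399 -0.207] [0.4904 0.0067 0.0205] [ 0.004  -0.6173  0.7866 -0.013 ]
```

>>> play_rows(motion=[[[0,0,0],0],[[0,0,0],0],[[0,0,0],0],[[0,0,0],0],[[0,0,0],0],[[0,0,0],0]], gripper=0.2)

```text
time: 18.62
eef_pos: [0.4918, 0.0091, 0.0209]
tcp_rot: [0.007, -0.618, 0.786, -0.012]
contact_force: [-0.1, -0.8, 0.5]
width: 0.0517
```

>>> play_rows(motion=[[[0,0,0.003],0],[[0,0,0.006],0],[[0,0,0.01],0],[[0,0,0.02],0],[[0,0,0.03],0],[[0,0,0.03],0],[[-0.01,-0.015,0.03],0],[[-0.01,-0.03,0.01],0],[[-0.01,-0.035,0],0],[[-0.01,-0.035,0],0],[[-0.005,-0.02,0],0],[[0,0,0],0]])

```text
time: 19.62
eef_pos: [0.4443, -0.1297, 0.1734]
tcp_rot: [0.008, -0.621, 0.784, -0.015]
contact_force: [-0.3, -0.6, -0.2]
width: 0.0508
```

```bash
python3 shoe.py; python3 - <<'E'
from h import *
yd=np.array([.242,.970]);xd=np.array([.970,-.242]);H0=np.array([.615,-.083])
for n in('top','side'):
    p,d=shot(n);P=cloud(n,d);Z=P[...,2];s=(P[...,:2]-H0)@yd;x=(P[...,:2]-H0)@xd
    m=(Z>.0035)&(Z<.009)&(s<.095)&(s>.01)&(x>-.24)&(x<-.055)
    print(n,m.sum(),'s',np.percentile(s[m],[1,99]).round(4),'x',np.percentile(x[m],[1,99]).round(4))
    for nm,pc in (('rear',3),('front',97)):
        pts=np.array([(a,np.percentile(s[q],pc)) for a in np.arange(-.21,-.13,.008) for q in [m&(abs(x-a)<.004)] if q.sum()>4])
        if len(pts)>3: f=np.polyfit(*pts.T,1);print(nm,np.polyval(f,-.085).round(4),np.degrees(f[0]).round(2))
    cv2.imwrite(f'pics/{n}_f.png',cv2.resize(p[120:220,270:350,::-1] if n=='top' else p[170:250,240:360,::-1],None,fx=6,fy=6,interpolation=2))
a=cv2.imread('pics/top_f.png');b=cv2.imread('pics/side_f.png')
h=480;cv2.imwrite('pics/fin.png',cv2.resize(np.hstack([cv2.resize(a,(384,h)),cv2.resize(b,(720,h))]),(800,348)))
E
```

```text
[ 0.4443 -0.1297  0.1734] [ 0.008 -0.621  0.784 -0.015]
side shoe 763 s [0.0837 0.1205 0.1533] x [-0.1215 -0.0855 -0.0482] z 0.0437
side rear edge s at x=-.085 0.0849 slope deg -1.06 resid 0.0006
side handle 177 s [0.0796 0.0897 0.099 ] x [-0.0266  0.0014  0.0321] z 0.0853
side knob 52 s [0.1406 0.1494 0.158 ] x [-0.0057  0.0023  0.0123] z 0.0674
top 584 s [0.0139 0.0889] x [-0.2347 -0.0632]
rear 0.0153 -7.25
front 0.0834 0.48
side 681 s [0.0327 0.0837] x [-0.2191 -0.0629]
rear 0.0617 14.76
front 0.0834 0.72
```

View pics/fin.png

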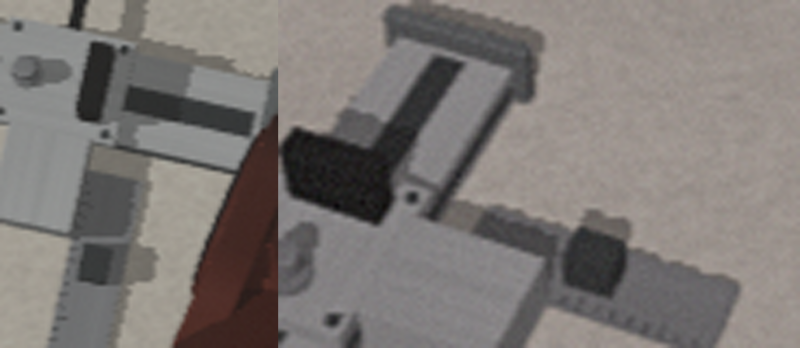

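```bash
python3 -c "
from rig import sign_off
print(sign_off())"
```

```text
the job is handed in; nothing more can be done
None
```

The carriage is clicked into its notch, and the straightedge lies flat against the rear face of the shoe, released. I handed the job in at about 20 s of the 58 s allowed.

**Pin:** I pushed the carriage in steps of about 1 mm, with readings of about 6 N or less, until the knob dropped from about 73 mm to 68 mm. The last check, after the straightedge was down and the arm had moved away, read 67.4 mm, so the pin was still in its notch.

**Straightedge:** I carried it over by its grip block, slid it to contact and corrected its yaw by the moment reading. The highest reading was about 7 N. At release it pressed with about 4.6 N near the middle of the face. It covers an estimated 62 mm of the 80 mm face.

**Checks that disagreed or were weak:**
- **Camera offset:** the two cameras differ by 3 to 6 mm in position, so I used their mean; it matched where the fingers met the handle to within about 0.3 mm.
- **Flushness:** the last pictures only show it to within 1 to 2 mm and 1 to 2°. The TCP sprang forward about 2 mm when the gripper opened. I did not nudge the straightedge again.
- **Bad edge fits:** the fits to the straightedge's rear edge were spoiled by the arm, shoe and table, so I ignored them.
- **Bystanders:** I did not measure them again at the end. The arm's path kept clear of them, and no unexpected force showed.

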